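# Ratchet the tube clamp tight

## Task

Clamp the steel tube in the welding fixture: take the red-handled ratchet wrench from its wooden rest, seat its ring fully over the brass nut, and swing the handle to and fro (it drives clockwise seen from above and slips on the way back) until the jaw grips the tube firmly. The tube is thin-walled: stop once it is firm, do not crush it. Then lay the wrench back on its rest, ring over the red peg, leaving everything else where it is.

Things in the scene. Friction and masses are not known exactly. Their poses are not given: they have to be found in the camera images.
- wrench: Ratchet wrench, steel with a red handle end, 0.32 to 0.42 kg, 264 mm long, lying flat. Origin on the axis of its ring at the underside; z up; handle along -x. Ring: 70 mm outside, 53 mm bore, 18 mm high; a sprung brass pawl stands 7 mm into the bore from the handle side. Handle bar 16 mm wide (y), z 2 to 16 mm, x -67 to -167 mm; red end 22 mm wide, to x -229 mm.
- wrench_grip (a point): where to hold the wrench: middle of the handle bar, 130 mm from the ring's axis, 9 mm above the wrench's underside; its x axis points to the ring. The centre of mass is about 30 mm from here towards the ring.
- fixture: Welding fixture fixed to the table. Origin on the nut's axis at table level; x points from the nut to jaw, tube and stop. Base plate 14 mm thick; blue housing 74 mm square, top at 44 mm. Two yellow posts, 16 mm thick, 74 mm high, at x -80, y +-135 mm: keep the handle within 0.75 rad of the fixture's -x. The steel stop (56 mm high) is adjustable: its face is at x = 125 to 129 mm.
- nut_seat (a point): on the nut's axis on top of the blue housing, where the seated ring's underside rests. Brass nut, 48 mm across its 12 saw teeth (1 to 19 mm above this point), steel cone above to 30 mm. Press down, up to 15 N, to push the bevelled pawl back over the teeth. Turn clockwise seen from above; the pawl catches after up to 0.52 rad. Swing back about 0.2 rad to unload the pawl before lifting off.
- nut_top (a point): top of the nut's cone, 30 mm above nut_seat. The nut stays where it is left and takes about 0.45 N m to run (torque about its axis: side force times 130 mm, plus the moment in the grip). Once the tube meets the stop the torque rises by 0.006 N m per newton of jaw force, some 480 N per radian: firm at 0.27 to 0.36 N m above the running torque (45 to 60 N); crushed at 0.54 above it (90 N).
- jaw: Sliding steel jaw on stiff disc springs, 56 mm wide, 37 mm high, moved by the nut towards the stop along the fixture's x, 6 mm for each radian of the nut, until it is stopped by the tube. Origin at the bottom centre of its rear slide; its front face is 28 mm farther along x. It has 10 to 19 mm to go.
- tube: Square steel tube to be clamped, 40 x 40 mm, 110 mm long (its y), wall 2.5 mm, lying loose on the base plate between jaw and stop. Origin at the centre of its underside.
- rest: Wooden rest fixed on the table, for the wrench. Origin at table level under its red peg, handle side along -x. Two wooden blocks, tops at 24 mm, carry the ring (under the peg, x from -37 to 37 mm) and the handle end (x from -217 to -183 mm); the gap between is open down to 8 mm. The peg is 20 mm thick and rises to 40 mm.
- spanner: plain open-ended spanner lying on the table beside the rest; a bystander
- spray_can: yellow spray can, 66 mm thick, 170 mm high; a bystander
- offcut: square tube offcut, 40 x 60 x 40 mm; a bystander
- weld_square: red L-shaped magnetic square, 100 mm legs, 20 mm high; a bystander
- round_bar: steel slug, 40 mm thick, 50 mm high; a bystander
- carton: cardboard carton 70 x 100 x 50 mm; a bystander
There are look-alikes about, which are no part of the job. What is shaped like the tube but turquoise is not meant.

How it is judged:
On the way, in this order (a step that is already met when the one before it is completed fails the run):
1. the wrench's ring is fully down over the clamp nut (horizontal distance between wrench and nut_seat below 0.006 m and z of wrench in the frame of nut_seat below 0.006 m and angle between wrench's own z axis and vertical below 0.1 rad), for 0.2 s.
2. the jaw grips the tube firmly (over 40 N) while the ring is still on the nut (contact force between jaw and tube above 40 N and horizontal distance between wrench and nut_seat below 0.008 m and z of wrench in the frame of nut_seat below 0.01 m), for 0.2 s.
At the end, for the whole second after the job is handed in: The jaw still presses the tube against the stop with more than 35 N; the wrench lies flat and still on its rest, ring over the red peg (axis within 20 mm of the peg, underside within about 5 mm of the blocks' tops) and handle on its own side, let go (contact force between jaw and tube above 35 N and horizontal distance between wrench and rest below 0.02 m and z of wrench in the frame of rest between 0.018 and 0.028 m and x of wrench_grip in the frame of rest below -0.1 m and angle between wrench's own z axis and vertical below 0.08 rad and linear speed of wrench below 0.02 m/s); the robot touches nothing.
It fails at once if the tube is crushed: the jaw presses on it with more than 90 N (contact force between jaw and tube above 90 N).
It fails at once if a bystander is shifted by more than 30 mm (distance of any of spanner, spray_can, offcut, weld_square, round_bar, carton from where it was at the start of the episode above 0.03 m).
It also fails if it takes over 72 s, if anything falls off the work surface, if the arm or the gripper's body presses on something with over 40 N, if the wrist force passes 120 N, or if a joint passes its speed limit or range.

## Robot

A 6-joint arm with a two-finger parallel gripper is mounted at the origin on the work surface. World frame = base frame: x ahead of the robot, y to its left, z up, the work surface at z = 0. Lengths are in m, angles in rad, forces in N, time in s.
With the tool pointing down it reaches from about 0.3 to 0.875 m from the base axis. Payload 6.4 kg.
Tool frame: the origin (TCP) lies at the very end of the fingers, on their centre line; the grasp point (between the pads) lies 19 mm behind it; z points along the fingers, y is the line along which they close (so a half turn about z gives the same grasp; the last joint's range is limited). The gripper opens to 88 mm and grips with 3 to 60 N. Pads are 18 mm wide; open, the fingers measure 123 mm over their backs; the gripper's body (75 mm by 187 mm) begins 45 mm behind the grasp point.
Start: joints at [1.003, 0.181, 1.607, -0, 1.354, -0.206], TCP at [0.204, 0.538, 0.239] pointing down, gripper open.
Joint ranges: [-2.99, 2.99], [-0.89, 2.07], [0.3, 2.58], [-1.14, 4.28], [0, 2.63], [-3.12, 3.12]. Speed limits (rad/s): [2.57, 2.57, 3.01, 3.14, 3.14, 3.14].

## Interface

Orientations are given as a unit quaternion [x, y, z, w].
In Python, from plant import * gives the robot as it stands. The module is installed in compiled form; this text tells all that it offers.
- The arm moves only by the shell command python3 -m inch 'ROWS' [FORCE]. ROWS is JSON, a list of rows, each an object with "linear": the shift along the tool's x, y, z in mm, a list of three; "twist": the turn about the tool's z in degrees; "gripper": the closure, from -1 (fully open) to 1 (shut). A call has exactly 8 rows; each row is the pose to reach, as a shift and turn from the pose commanded when the call began, along the tool's axes at that moment; what a row does not reach only later rows make up. A row lasts 1/8 s, in which the tool goes at most 62.5 mm and 10.7 degrees, less where a joint would pass 70% of its speed; a pose out of reach is approached as far as the arm can. A call with a gripper value outside its range is refused whole. The fingers move at their own pace and stop on an object; FORCE is the grip in N (left out, the last holds). Time passes only in rows, so rows that repeat a pose let the fingers close, or fill a call up. It gives the time, the measured TCP pose, the force, the opening and the grip force at its end, in the units of the state.
- state(): the state, without advancing time (a new reading comes with each control period).
- camera(name): name is "side" or "top"; returns a dict with "img" (480x640x3 uint8, red, green, blue), "mtx" (3x3 intrinsics, pixels), "world_from_camera" (4x4, takes a point from camera to world coordinates). Camera axes: x right, y up, looking along -z (the intrinsics and any distortion apply to the point x, -y, -z); pixel columns grow to the right and rows downward; lengths in m; the calibration is good to about 2 mm. A picture is of the moment at which its call begins. There is no depth.
- job_done(): hands the job in; it is judged then, once.
The state is a dict: "clock": time; "qpos": joint angles; "qvel": joint speeds; "tau": joint torques, N m; "position": TCP position; "orientation": TCP orientation; "contact_force": force on the tool from outside, world axes, zero at the start; "wrist_torque": the same for the moment, N m; "grip_width": finger opening in m; "grasp_force": force on a finger pad.
Only numpy, scipy, OpenCV 4.12 (cv2) and the standard library are available. Lean on these libraries where they do the work, as an engineer would, in place of code of your own. Each camera call takes 0.05 s, during which the arm holds its last target. There are 200 camera calls.

## Working session

There is one attempt and no reset: what is moved stays moved. The work goes in short steps, Python scripts to look and compute and a shell command to move; the robot and the scene stay as the last step left them, time stands still between calls to the robot, and variables do not carry over. Pictures are saved under pics/ and viewed, at most 10 in all, crops included, and the job is handed in when it is done.

```bash
mkdir -p pics; python3 - <<'E'
from plant import *
import cv2,numpy as np
for n in("top","side"):
    c=camera(n); cv2.imwrite(f"pics/{n}0.png",c["img"][:,:,::-1]); print(n,c["mtx"],c["world_from_camera"].round(4),[k for k in c])
print(state())
E
```

```text
top [[573.34662725   0.         311.72907582]
 [  0.         573.34662725 237.1833084 ]
 [  0.           0.           1.        ]] [[ 0.0247  0.9985 -0.048   0.4311]
 [-0.9995  0.0256  0.0192  0.026 ]
 [ 0.0204  0.0475  0.9987  1.3952]
 [ 0.      0.      0.      1.    ]] ['img', 'mtx', 'world_from_camera']
side [[510.39764899   0.         313.01016851]
 [  0.         510.39764899 228.14031805]
 [  0.           0.           1.        ]] [[-0.9994  0.028  -0.0214  0.4876]
 [-0.0327 -0.5107  0.8591  1.2121]
 [ 0.0131  0.8593  0.5113  0.7928]
 [ 0.      0.      0.      1.    ]] ['img', 'mtx', 'world_from_camera']
{'clock': 0.1, 'qpos': array([ 1.00270492e+00,  1.81481788e-01,  1.60791521e+00, -3.71029100e-05,
        1.35383719e+00, -2.06304597e-01]), 'qvel': array([-0.00104553,  0.00028835, -0.00252611,  0.0002978 , -0.0006921 ,
       -0.00113102]), 'tau': array([-1.36994036e-04, -4.34819448e+01, -3.42697084e+01,  7.03967619e-02,
        3.40745423e-02, -1.09552109e-04]), 'position': array([0.20323926, 0.53734581, 0.23788832]), 'orientation': array([ 1.79904469e-01,  9.83683744e-01, -7.66846707e-04, -2.93145854e-04]), 'contact_force': array([-0.87363428,  0.35859408, -0.02149619]), 'wrist_torque': array([-0.0295451 ,  0.03576764, -0.0311008 ]), 'grasp_force': 0.0, 'grip_width': 0.0881399514265315}
```

View pics/top0.png

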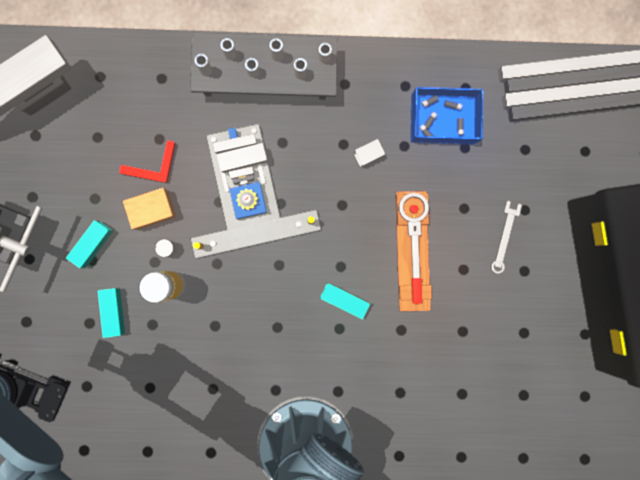

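View pics/side0.png

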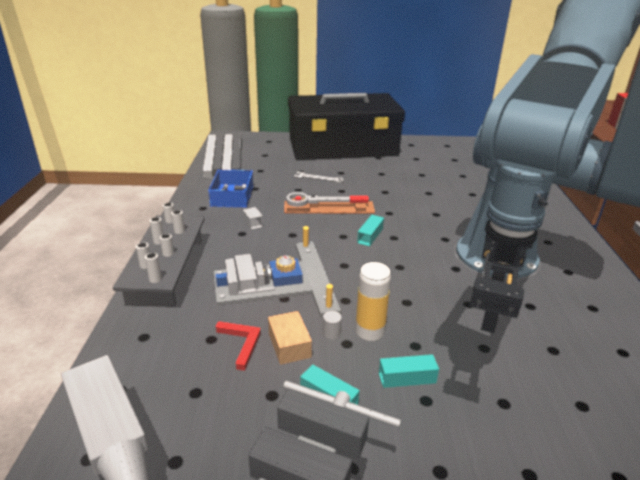

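The top view shows:
- **Wrench:** ring at (413,208), with its red end at (417,292).
- **Fixture:** nut at (247,199), yellow posts at (197,245) and (311,219), and the tube near (240,155).
- **Look-alikes:** turquoise blocks at (88,244), (110,312) and (345,301), which I'll ignore. The plain spanner at (507,237) has no ring or red handle, so it isn't the wrench.

Next I'll measure positions and take one enlarged crop.

```bash
cat > h.py <<'E'
import cv2,numpy as np
from plant import *
def ray(c,uv):
    K,T=np.array(c["mtx"]),np.array(c["world_from_camera"])
    d=np.linalg.inv(K)@np.array([uv[0],uv[1],1.]); d=np.array([d[0],-d[1],-d[2]])
    return T[:3,3],T[:3,:3]@d
def onz(c,uv,z):
    o,d=ray(c,uv); return (o+d*(z-o[2])/d[2])
def proj(c,p):
    T=np.array(c["world_from_camera"]);q=T[:3,:3].T@(np.array(p)-T[:3,3]);q=np.array([q[0],-q[1],-q[2]])
    u=np.array(c["mtx"])@q; return u[:2]/u[2]
def two(c1,u1,c2,u2):
    o1,d1=ray(c1,u1);o2,d2=ray(c2,u2);d1=d1/np.linalg.norm(d1);d2=d2/np.linalg.norm(d2)
    s=np.linalg.lstsq(np.c_[d1,-d2],o2-o1,rcond=None)[0]
    a,b=o1+s[0]*d1,o2+s[1]*d2; return (a+b)/2,np.linalg.norm(a-b)
def blobs(img,lo,hi,box,amin=8):
    x0,y0,x1,y1=box
    m=cv2.inRange(cv2.cvtColor(img,cv2.COLOR_RGB2HSV),np.array(lo),np.array(hi))
    w=np.zeros_like(m);w[y0:y1,x0:x1]=m[y0:y1,x0:x1]
    n,l,s,ce=cv2.connectedComponentsWithStats(w)
    return [(ce[i].round(1),s[i].tolist()) for i in range(1,n) if s[i][4]>=amin],w
E
python3 - <<'E'
from h import *
c=camera("top");s=camera("side")
im=c["img"]
for nm,lo,hi,box in [("red",(0,170,120),(6,255,255),(390,185,440,315)),("yel",(20,130,120),(32,255,255),(185,180,330,260)),("blue",(100,130,60),(120,255,255),(200,120,280,225)),("wood",(7,100,100),(18,255,255),(390,185,440,315))]:
    b,_=blobs(im,lo,hi,box);print(nm,b)
for nm,lo,hi,box in [("sred",(0,170,90),(6,255,255),(280,185,380,215)),("syel",(15,110,100),(32,255,255),(270,220,340,312)),("sblue",(100,130,60),(120,255,255),(210,250,310,290))]:
    b,_=blobs(s["img"],lo,hi,box);print(nm,b)
a=cv2.resize(im[120:265,185:325],None,fx=4,fy=4,interpolation=cv2.INTER_CUBIC)[:,:,::-1]
b=cv2.resize(im[185:315,390:440],None,fx=4,fy=4,interpolation=cv2.INTER_CUBIC)[:,:,::-1]
o=np.zeros((580,780,3),np.uint8);o[:a.shape[0],:a.shape[1]]=a;o[:b.shape[0],570:570+b.shape[1]]=b
cv2.imwrite("pics/crop.png",o)
E
```

```text
red [(array([413.6, 208.4]), [410, 205, 8, 8, 54]), (array([416.5, 290.7]), [412, 278, 10, 26, 243])]
yel [(array([310.7, 219.8]), [308, 217, 7, 7, 36]), (array([196.9, 245.4]), [193, 243, 8, 6, 37])]
blue [(array([232.3, 132.6]), [229, 128, 8, 10, 55]), (array([248.2, 200.9]), [230, 183, 36, 35, 510])]
wood [(array([412.1, 260.9]), [396, 191, 36, 120, 2324]), (array([413.2, 206.7]), [404, 197, 20, 21, 277])]
sred [(array([358.7, 198.8]), [351, 197, 17, 5, 75])]
syel [(array([305.2, 235. ]), [303, 226, 6, 20, 99]), (array([285.3, 266.9]), [277, 262, 17, 9, 78]), (array([328.9, 295.2]), [326, 284, 7, 23, 123])]
sblue [(array([284.3, 271.8]), [271, 262, 30, 16, 134]), (array([221.1, 275.7]), [217, 274, 9, 4, 25])]
```

View pics/crop.png

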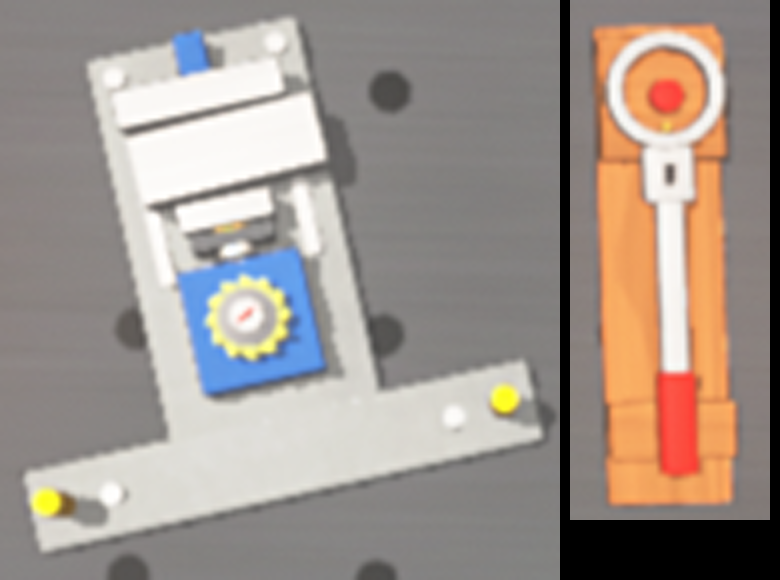

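The crop confirms both targets. The wrench is the red-ended ratchet with its pawl, ring over the red peg, centre about (414,208). The brass 12-tooth nut is at about (247,199) on the blue housing. The tube is the white block at about (241,157), between the jaw and the stop.

```bash
python3 - <<'E'
from h import *
c=camera("top");s=camera("side");im=c["img"]
# ring: white low-sat pixels on rest
b,w=blobs(im,(0,0,150),(180,60,255),(396,190,432,230))
w[226:]=0
ys,xs=np.where(w>0); sel=ys<222
pts=np.c_[xs,ys][sel].astype(np.float32); (cc,r)=cv2.minEnclosingCircle(pts); print("ring px",cc,r)
ring=onz(c,cc,.042);print("ring",ring, "diam",2*r*1.353/573)
peg=onz(c,(413.6,208.4),.064-.024);print("peg",peg)
red=blobs(im,(0,150,100),(6,255,255),(405,260,430,315))[0]
he=onz(c,red[0][0],.024+.016);print("red end",he,np.linalg.norm((he-ring)[:2]),"expect ~.198")
# bar points
b,w=blobs(im,(0,0,150),(180,60,255),(405,238,430,276))
ys,xs=np.where(w>0);bar=onz(c,(xs.mean(),ys.mean()),.040);print("bar",bar,np.linalg.norm((bar-ring)[:2]))
yaw=np.arctan2(*(ring-he)[[1,0]]);print("yaw",yaw,np.arctan2(*(ring-bar)[[1,0]]))
# fixture
P1=onz(c,(310.7,219.8),.074);P2=onz(c,(196.9,245.4),.074);print("posts",P1,P2,np.linalg.norm(P1-P2))
d=(P2-P1)[:2]/np.linalg.norm((P2-P1)[:2]); fx=np.array([d[1],-d[0]]);print("fx",fx,np.arctan2(fx[1],fx[0]))
m=(P1+P2)[:2]/2; print("nut from posts",m+.08*fx)
y,w=blobs(im,(20,60,120),(35,255,255),(230,182,266,218))
cn=cv2.findContours(w,0,2)[0];cn=max(cn,key=cv2.contourArea);q,r=cv2.minEnclosingCircle(cn);print("nut px",q,r,onz(c,q,.063),"d",2*r*1.33/573)
print("tip",onz(c,(246.5,198.3),.074))
b,w=blobs(im,(100,100,50),(125,255,255),(225,180,272,222))
cn=max(cv2.findContours(w,0,2)[0],key=cv2.contourArea);R=cv2.minAreaRect(cn);print("housing",R,onz(c,R[0],.044))
# side check
p,e=two(c,(413.6,208.4),s,(297.5,196.5));print("side?",p,e)
print("proj nut top side",proj(s,[*(onz(c,q,.063)[:2]),.063]),"ring side",proj(s,ring),"redend",proj(s,he))
pp,e=two(c,(310.7,219.8),s,(305.5,227));print(pp,e);pp,e=two(c,(196.9,245.4),s,(329,285));print(pp,e)
E
```

```text
ring px (410.98486328125, 203.32827758789062) 19.4045352935791
ring [ 0.58280397 -0.23404037  0.042     ] diam 0.09163817190999136
peg [ 0.57107284 -0.24087215  0.04      ]
red end [ 0.37616939 -0.25091982  0.04      ] 0.20732285389950944 expect ~.198
bar [ 0.45687789 -0.24674502  0.04      ] 0.12656534495800728
yaw 0.08150644414804459 0.10054950499902936
posts [0.53476032 0.00399648 0.074     ] [0.46896774 0.26383522 0.074     ] 0.26803886862523524
fx [0.96940695 0.24545909] 0.24799324091799246
nut from posts [0.57941658 0.15355258]
nut px (247.0, 199.0) 10.049975395202637 [0.58027124 0.1533285  0.063     ] d 0.04665433604055674
tip [0.58063164 0.15347754 0.074     ]
housing ((247.5294189453125, 199.88235473632812), (31.23798942565918, 30.804128646850586), 77.47119140625) [0.58033993 0.15383485 0.044     ]
side? [ 0.57272626 -0.2400261   0.04442819] 0.0041991285861737076
proj nut top side [286.13436207 261.42351112] ring side [294.89116976 198.02665304] redend [359.46513533 197.88233495]
[0.53644526 0.00402935 0.07663456] 0.0037715973572049087
[0.4705158  0.26338652 0.07623018] 0.0032243597171881626
```

Fixture measurements agree between methods:
- **Nut:** at (0.580, 0.1535). The brass circle, the housing and the posts agree within 1 mm.
- **Fixture yaw:** 0.248. The posts come out 268 mm apart, against 270 mm given.

The ring mask picked up the handle, so I used the crop edges, (413.7,207.3) with a 70.8 mm diameter, and the red end instead. These put the ring at about (0.574, -0.241) with yaw about 0.053 and the grip at about (0.444, -0.248).

I'm moving there now.

```bash
cat > need.py <<'E'
import sys
from h import *
from scipy.spatial.transform import Rotation as R
def need(x,y,z,yaw):
    s=state();M=R.from_quat(s["orientation"]).as_matrix()
    d=M.T@(np.array([x,y,z])-s["position"]); cy=np.arctan2(M[1,0],M[0,0])
    t=-np.degrees((yaw-cy+np.pi)%(2*np.pi)-np.pi)
    print("shift mm",(d*1000).round(1),"twist",round(t,1),"| t",round(s["clock"],2),"pos",s["position"].round(4),"yaw",cy.round(3),"F",s["contact_force"].round(1),"M",s["wrist_torque"].round(2),"w",round(s["grip_width"],4),"g",round(s["grasp_force"],1),"q",s["qpos"].round(2))
if __name__=="__main__": need(*map(float,sys.argv[1:5]))
E
python3 need.py 0.444 -0.248 0.12 0.053
python3 -m inch '[{"linear":[-250,-330,0],"twist":80,"gripper":-1},{"linear":[-250,-330,0],"twist":80,"gripper":-1},{"linear":[-250,-330,0],"twist":80,"gripper":-1},{"linear":[-250,-330,0],"twist":80,"gripper":-1},{"linear":[-250,-330,0],"twist":80,"gripper":-1},{"linear":[-250,-330,0],"twist":80,"gripper":-1},{"linear":[-250,-330,0],"twist":80,"gripper":-1},{"linear":[-250,-330,0],"twist":80,"gripper":-1}]' 60
python3 need.py 0.444 -0.248 0.12 0.053
```

```text
shift mm [-503.1 -649.6  118.7] twist 156.2 | t 0.3 pos [0.2034 0.5377 0.2384] yaw 2.78 F [ 0.1 -0.7 -1.2] M [-0.01 -0.01 -0.01] w 0.0881 g 0.0 q [ 1.    0.18  1.61 -0.    1.35 -0.21]
clock: 1.3
position: [0.3214, 0.1383, 0.239]
orientation: [0.773, 0.634, 0.0, 0.001]
contact_force: [0.6, -0.3, -0.8]
grip_width: 0.0879
grasp_force: 0.0
shift mm [-354.8  195.6  119.3] twist 75.7 | t 1.3 pos [0.3214 0.1383 0.239 ] yaw 1.374 F [ 0.6 -0.3 -0.8] M [-0.01  0.09 -0.06] w 0.0879 g 0.0 q [ 0.06 -0.38  2.12 -0.    1.4   0.26]
```

```bash
python3 -m inch '[{"linear":[-355,196,60],"twist":76,"gripper":-1},{"linear":[-355,196,60],"twist":76,"gripper":-1},{"linear":[-355,196,60],"twist":76,"gripper":-1},{"linear":[-355,196,60],"twist":76,"gripper":-1},{"linear":[-355,196,60],"twist":76,"gripper":-1},{"linear":[-355,196,60],"twist":76,"gripper":-1},{"linear":[-355,196,119],"twist":76,"gripper":-1},{"linear":[-355,196,119],"twist":76,"gripper":-1}]' 60 >/dev/null
python3 need.py 0.444 -0.248 0.014 0.053
python3 - <<'E'
from h import *
c=camera("top");a=cv2.resize(c["img"][180:330,340:500],None,fx=4,fy=4,interpolation=cv2.INTER_CUBIC)
s=camera("side")
b=cv2.resize(s["img"][150:230,270:400],None,fx=4.5,fy=4.5,interpolation=cv2.INTER_CUBIC)
cv2.imwrite("pics/a1.png",a[:,:,::-1]);cv2.imwrite("pics/a1s.png",b[:,:,::-1])
E
```

```text
shift mm [ -0.6   4.  101.8] twist 0.1 | t 2.3 pos [ 0.4449 -0.2445  0.1158] yaw 0.054 F [-0.3 -0.1 -0.1] M [ 0.03  0.18 -0.02] w 0.0882 g 0.0 q [-0.74  0.19  1.87 -0.    1.09  0.78]
```

View pics/a1s.png

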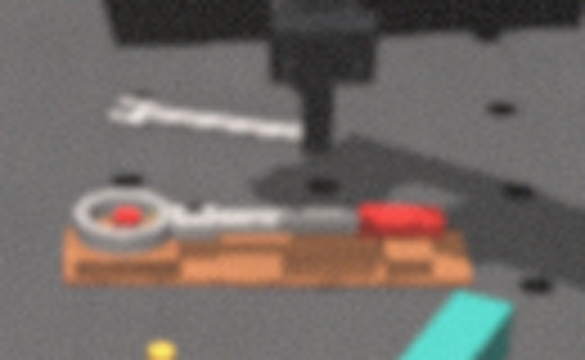

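The side crop shows the fingers centred over the bare part of the handle bar, with the ring lying over the red peg and no obstruction below. Next I descend and grip.

```bash
python3 -m inch '[{"linear":[-1,3,40],"twist":0,"gripper":-1},{"linear":[-1,3,80],"twist":0,"gripper":-1},{"linear":[-1,3,100],"twist":0,"gripper":-1},{"linear":[-1,3,101],"twist":0,"gripper":-1},{"linear":[-1,3,101],"twist":0,"gripper":-1},{"linear":[-1,3,101],"twist":0,"gripper":-1},{"linear":[-1,3,101],"twist":0,"gripper":-1},{"linear":[-1,3,101],"twist":0,"gripper":-1}]' 60 >/dev/null
python3 need.py 0.444 -0.248 0.014 0.053
python3 -m inch '[{"linear":[0,0,0],"twist":0,"gripper":0.3},{"linear":[0,0,0],"twist":0,"gripper":0.6},{"linear":[0,0,0],"twist":0,"gripper":1},{"linear":[0,0,0],"twist":0,"gripper":1},{"linear":[0,0,0],"twist":0,"gripper":1},{"linear":[0,0,0],"twist":0,"gripper":1},{"linear":[0,0,0],"twist":0,"gripper":1},{"linear":[0,0,0],"twist":0,"gripper":1}]' 60 >/dev/null
python3 need.py 0.444 -0.248 0.16 0.053
```

```text
shift mm [-2.4 -0.   5.2] twist 0.2 | t 3.4 pos [ 0.4464 -0.2479  0.0192] yaw 0.057 F [1.1 0.1 0.2] M [ 0.01  0.12 -0.04] w 0.088 g 0.0 q [-0.74  0.36  1.9   0.    0.88  0.77]
shift mm [  -2.2    0.  -141.2] twist 0.2 | t 4.4 pos [ 0.4463 -0.2479  0.0188] yaw 0.057 F [-1.5 -1.6 -1.2] M [-0.18  0.12 -0.14] w 0.0153 g 60.0 q [-0.74  0.36  1.9  -0.    0.88  0.77]
```

The grip is 5 mm high on the bar, so I'll regrip lower.

```bash
python3 -m inch '[{"linear":[0,0,0],"twist":0,"gripper":0.4},{"linear":[0,0,0],"twist":0,"gripper":0.4},{"linear":[-2,0,5],"twist":0,"gripper":0.4},{"linear":[-2,0,5],"twist":0,"gripper":0.4},{"linear":[-2,0,5],"twist":0,"gripper":1},{"linear":[-2,0,5],"twist":0,"gripper":1},{"linear":[-2,0,5],"twist":0,"gripper":1},{"linear":[-2,0,5],"twist":0,"gripper":1}]' 60 >/dev/null
python3 need.py 0.444 -0.248 0.16 0.053
python3 -m inch '[{"linear":[0,0,-5],"twist":0,"gripper":1},{"linear":[0,0,-20],"twist":0,"gripper":1},{"linear":[0,0,-50],"twist":0,"gripper":1},{"linear":[0,0,-80],"twist":0,"gripper":1},{"linear":[0,0,-110],"twist":0,"gripper":1},{"linear":[0,0,-130],"twist":0,"gripper":1},{"linear":[0,0,-145],"twist":0,"gripper":1},{"linear":[0,0,-145],"twist":0,"gripper":1}]' 60 >/dev/null
python3 need.py 0.428 0.114 0.16 0.248
```

```text
shift mm [  -0.2    0.2 -146.3] twist 0.2 | t 5.4 pos [ 0.4442 -0.2478  0.0137] yaw 0.057 F [ 1.1 -0.3 -1.3] M [-0.14  0.12 -0.06] w 0.0151 g 60.0 q [-0.74  0.37  1.91 -0.    0.87  0.77]
shift mm [   4.  -362.6   -0.5] twist -10.9 | t 6.4 pos [ 0.4448 -0.2483  0.1602] yaw 0.057 F [-0.  -0.5 -4.3] M [-0.02  0.28 -0.02] w 0.015 g 60.0 q [-0.74  0.12  1.85 -0.    1.17  0.77]
```

```bash
python3 -m inch '[{"linear":[5,-25,0],"twist":-4,"gripper":1},{"linear":[13,-75,0],"twist":-10,"gripper":1},{"linear":[22,-130,0],"twist":-17,"gripper":1},{"linear":[31,-185,0],"twist":-23,"gripper":1},{"linear":[40,-240,0],"twist":-29,"gripper":1},{"linear":[48,-285,0],"twist":-34,"gripper":1},{"linear":[54,-316,0],"twist":-37,"gripper":1},{"linear":[54,-316,0],"twist":-37,"gripper":1}]' 60 >/dev/null
python3 need.py 0.4806 0.0698 0.085 0.70
python3 -m inch '[{"linear":[0,0,10],"twist":0,"gripper":1},{"linear":[0,0,25],"twist":0,"gripper":1},{"linear":[0,0,45],"twist":0,"gripper":1},{"linear":[0,0,60],"twist":0,"gripper":1},{"linear":[0,0,70],"twist":0,"gripper":1},{"linear":[0,0,75],"twist":0,"gripper":1},{"linear":[0,0,75],"twist":0,"gripper":1},{"linear":[0,0,75],"twist":0,"gripper":1}]' 60 >/dev/null
python3 need.py 0.4806 0.0698 0.085 0.70
python3 - <<'E'
from h import *
c=camera("top");s=camera("side")
a=cv2.resize(c["img"][165:265,200:330],None,fx=6,fy=6,interpolation=cv2.INTER_CUBIC)[:,:,::-1]
b=cv2.resize(s["img"][210:310,230:350],None,fx=5,fy=5,interpolation=cv2.INTER_CUBIC)[:,:,::-1]
cv2.imwrite("pics/b_top.png",a);cv2.imwrite("pics/b_side.png",b)
E
```

```text
shift mm [-0.7  3.4 72.6] twist 0.4 | t 7.4 pos [0.4791 0.0728 0.1576] yaw 0.707 F [-0.  -0.8 -2.7] M [-0.12  0.29  0.02] w 0.0147 g 60.0 q [-0.09  0.07  1.9   0.    1.17  0.77]
shift mm [-0.6  0.8 -0.7] twist 0.2 | t 8.4 pos [0.4806 0.0708 0.0843] yaw 0.703 F [ 0.6 -0.3 -3.8] M [-0.11  0.23 -0.03] w 0.0147 g 60.0 q [-0.1   0.19  1.95  0.    1.    0.77]
```

View pics/b_top.png

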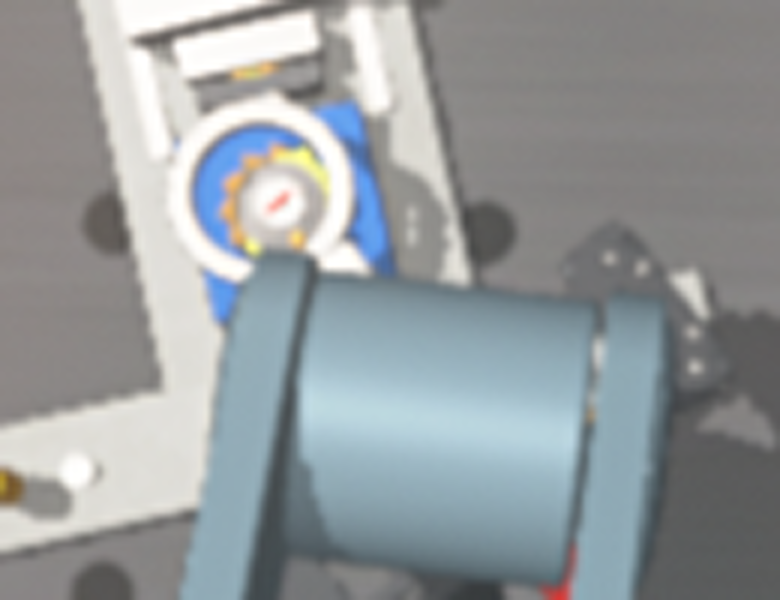

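View pics/b_side.png

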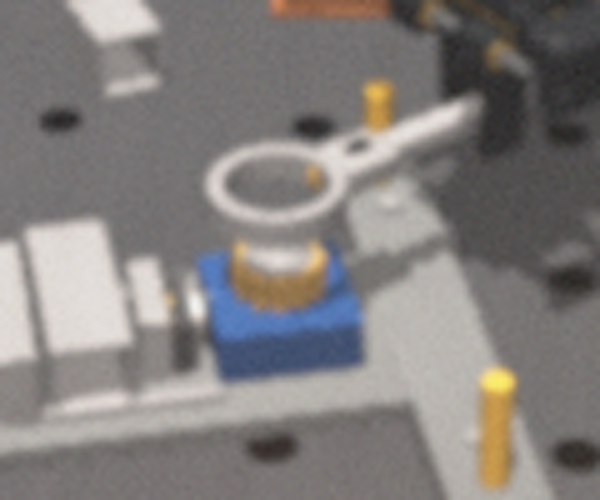

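In the top crop the ring sits around the nut, outer edges at x 168–354 and top at y 103, so its centre is near px (243.1,196.4). In the side crop the ring is clear above the cone, centre near px (285.8,246.3). I'll triangulate these.

```bash
python3 - <<'E'
from h import *
c=camera("top");s=camera("side")
g=cv2.resize(c["img"][165:225,200:275],None,fx=6,fy=6,interpolation=cv2.INTER_CUBIC)
hc=cv2.HoughCircles(cv2.medianBlur(cv2.cvtColor(g,cv2.COLOR_RGB2GRAY),5),cv2.HOUGH_GRADIENT_ALT,1.5,5,param1=200,param2=0.6,minRadius=60,maxRadius=105);print(hc)
pt=lambda a,b,x0,y0,f:(x0+(a+.5)/f-.5,y0+(b+.5)/f-.5)
T=pt(261,192,200,165,6);S=pt(278,184,230,210,5)
print(two(c,T,s,S))
for z in(.105,.11,.115):print(z,onz(c,T,z),onz(s,S,z))
if hc is not None:
  for h in hc[0]: print(h[2]/6, onz(c,pt(h[0],h[1],200,165,6),.11), 2*h[2]/6*1.285/573)
E
```

```text
[[[256.5    192.      69.4032]]]
(array([0.58086315, 0.15772515, 0.11067685]), np.float64(0.0014278908352081763))
0.105 [0.580803   0.15828946 0.105     ] [0.5823661  0.14882985 0.105     ]
0.11 [0.58022299 0.15777664 0.11      ] [0.58167693 0.15655953 0.11      ]
0.115 [0.57964299 0.15726382 0.115     ] [0.58098775 0.16428922 0.115     ]
11.5672 [0.58017743 0.15945723 0.11      ] 0.051880807
```

Both views put the ring about 4 mm too far in +y relative to the nut. I'll correct that by (-2.6, +3) mm in tool axes, then lower it over the cone.

```bash
python3 -m inch '[{"linear":[-2.6,3,0],"twist":0,"gripper":1},{"linear":[-2.6,3,0],"twist":0,"gripper":1},{"linear":[-2.6,3,8],"twist":0,"gripper":1},{"linear":[-2.6,3,16],"twist":0,"gripper":1},{"linear":[-2.6,3,22],"twist":0,"gripper":1},{"linear":[-2.6,3,26],"twist":0,"gripper":1},{"linear":[-2.6,3,28],"twist":0,"gripper":1},{"linear":[-2.6,3,28],"twist":0,"gripper":1}]' 60 >/dev/null
python3 need.py 0.48 0.068 0.0337 0.70
python3 - <<'E'
from h import *
c=camera("top");s=camera("side")
a=cv2.resize(c["img"][175:225,220:280],None,fx=6,fy=6,interpolation=cv2.INTER_CUBIC)[:,:,::-1]
b=cv2.resize(s["img"][225:295,245:325],None,fx=5,fy=5,interpolation=cv2.INTER_CUBIC)[:,:,::-1]
o=np.zeros((360,770,3),np.uint8);o[:300,:360]=a;o[:350,365:765]=b
cv2.imwrite("pics/d.png",o)
E
```

```text
shift mm [ 0.8 -0.9 21.9] twist 0.2 | t 9.6 pos [0.48   0.0668 0.0556] yaw 0.703 F [-0.2  0.  -3.4] M [-0.13  0.26 -0.01] w 0.0148 g 60.0 q [-0.11  0.24  1.96  0.    0.94  0.76]
```

View pics/d.png

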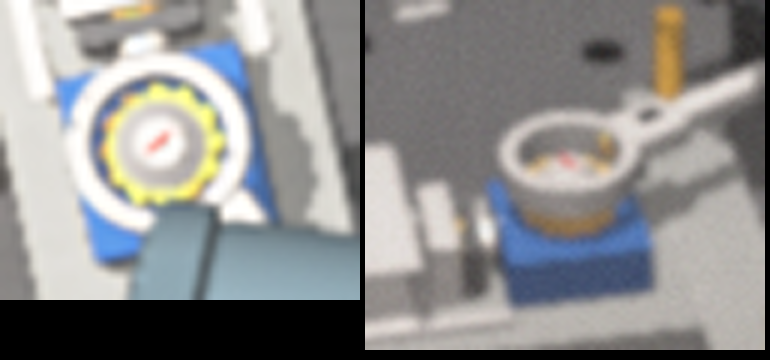

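The ring is now around the cone. It is centred sideways but about 2 mm short in world x, so I'll shift it and then press gently.

```bash
python3 -m inch '[{"linear":[1.5,1.3,0],"twist":0,"gripper":1},{"linear":[1.5,1.3,2],"twist":0,"gripper":1},{"linear":[1.5,1.3,4],"twist":0,"gripper":1},{"linear":[1.5,1.3,6],"twist":0,"gripper":1},{"linear":[1.5,1.3,8],"twist":0,"gripper":1},{"linear":[1.5,1.3,8],"twist":0,"gripper":1},{"linear":[1.5,1.3,8],"twist":0,"gripper":1},{"linear":[1.5,1.3,8],"twist":0,"gripper":1}]' 60 >/dev/null
python3 need.py 0.48 0.068 0.0337 0.70
python3 -m inch '[{"linear":[0,0,2],"twist":0,"gripper":1},{"linear":[0,0,4],"twist":0,"gripper":1},{"linear":[0,0,6],"twist":0,"gripper":1},{"linear":[0,0,8],"twist":0,"gripper":1},{"linear":[0,0,8],"twist":0,"gripper":1},{"linear":[0,0,8],"twist":0,"gripper":1},{"linear":[0,0,8],"twist":0,"gripper":1},{"linear":[0,0,8],"twist":0,"gripper":1}]' 60 >/dev/null
python3 need.py 0.48 0.068 0.0337 0.70
```

```text
shift mm [-0.7 -2.3 14.1] twist 0.2 | t 10.7 pos [0.482  0.0667 0.0478] yaw 0.703 F [-0.5 -1.1 -2.9] M [-0.28  0.23 -0.1 ] w 0.0148 g 60.0 q [-0.11  0.26  1.96 -0.    0.93  0.76]
shift mm [-0.8 -2.3  6.1] twist 0.2 | t 11.7 pos [0.4821 0.0668 0.0398] yaw 0.703 F [-1.5 -2.3  1. ] M [-0.33  0.05 -0.16] w 0.0152 g 60.0 q [-0.11  0.28  1.96 -0.    0.91  0.76]
```

```bash
python3 -m inch '[{"linear":[0,0,2],"twist":0,"gripper":1},{"linear":[0,0,4],"twist":0,"gripper":1},{"linear":[0,0,6],"twist":0,"gripper":1},{"linear":[0,0,6.5],"twist":0,"gripper":1},{"linear":[0,0,6.5],"twist":0,"gripper":1},{"linear":[0,0,6.5],"twist":0,"gripper":1},{"linear":[0,0,6.5],"twist":0,"gripper":1},{"linear":[0,0,6.5],"twist":0,"gripper":1}]' 60 >/dev/null
python3 need.py 0.48 0.068 0.0337 0.70
python3 - <<'E'
from h import *
c=camera("top");s=camera("side")
a=cv2.resize(c["img"][175:225,220:280],None,fx=6,fy=6,interpolation=cv2.INTER_CUBIC)[:,:,::-1]
b=cv2.resize(s["img"][225:295,245:325],None,fx=5,fy=5,interpolation=cv2.INTER_CUBIC)[:,:,::-1]
o=np.zeros((360,770,3),np.uint8);o[:300,:360]=a;o[:350,365:765]=b
cv2.imwrite("pics/e.png",o)
E
```

```text
shift mm [-0.8 -2.2 -0.4] twist 0.2 | t 12.7 pos [0.4821 0.0668 0.0333] yaw 0.703 F [-1.1 -3.9  1.9] M [-0.23 -0.11 -0.11] w 0.0148 g 60.0 q [-0.11  0.29  1.96  0.    0.89  0.76]
```

View pics/e.png

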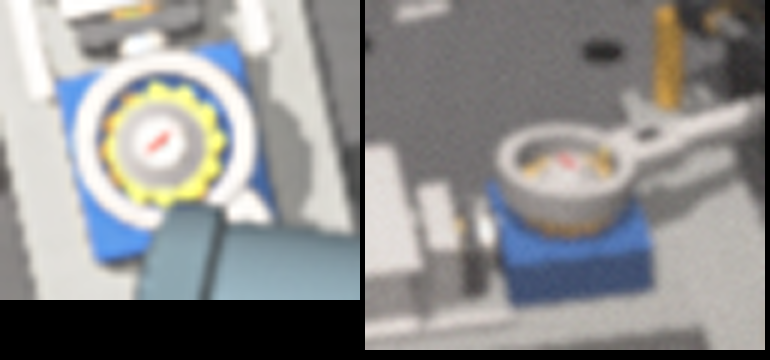

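The top view shows the ring circling the nut. The side view shows it is still riding on the teeth (ring high, teeth visible at (570,225)), so the pawl hasn't gone over yet. It is also about 2 mm off in +tool-y. I'll correct that and turn about the nut's axis with light pressure, so the pawl finds a gap.

```bash
python3 -m inch '[{"linear":[0,-2,0],"twist":0,"gripper":1},{"linear":[0,-2,1],"twist":0,"gripper":1},{"linear":[0.2,-8.8,1.5],"twist":3,"gripper":1},{"linear":[0.7,-15.6,1.5],"twist":6,"gripper":1},{"linear":[1.6,-22.3,1.5],"twist":9,"gripper":1},{"linear":[2.8,-29,1.5],"twist":12,"gripper":1},{"linear":[4.4,-35.6,1.5],"twist":15,"gripper":1},{"linear":[4.4,-35.6,1.5],"twist":15,"gripper":1}]' 60 >/dev/null
python3 need.py 0.48 0.068 0.0337 0.70
python3 - <<'E'
from h import *
c=camera("top");s=camera("side")
a=cv2.resize(c["img"][175:225,220:280],None,fx=6,fy=6,interpolation=cv2.INTER_CUBIC)[:,:,::-1]
b=cv2.resize(s["img"][225:295,245:325],None,fx=5,fy=5,interpolation=cv2.INTER_CUBIC)[:,:,::-1]
o=np.zeros((360,770,3),np.uint8);o[:300,:360]=a;o[:350,365:765]=b
cv2.imwrite("pics/f.png",o)
E
```

```text
shift mm [ 4.7 34.9 -2.9] twist -14.7 | t 13.8 pos [0.4608 0.0975 0.0308] yaw 0.443 F [-0.3 -0.9 -4.3] M [-0.14  0.29 -0.05] w 0.0151 g 59.9 q [-0.04  0.27  2.    0.    0.88  1.08]
```

View pics/f.png

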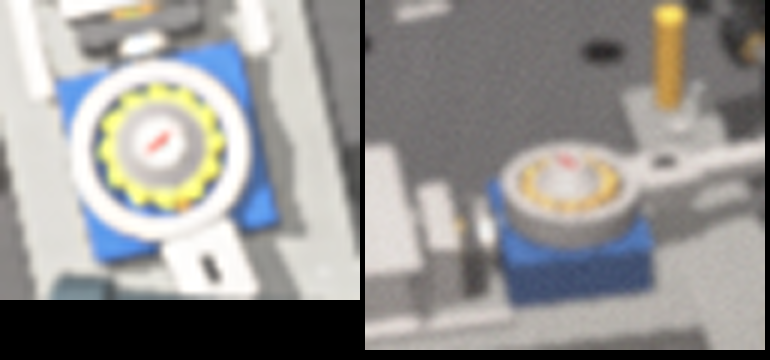

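The ring has dropped over the nut: its top is level with the teeth and it is concentric in the top view (ring centre (160,150), nut centre (161,146)). I'm starting the drive strokes.

```bash
cat > tq.py <<'E'
from h import *
from scipy.spatial.transform import Rotation as R
N=np.array([.580,.1535])
s=state();r=s["position"][:2]-N;F=s["contact_force"];M=R.from_quat(s["orientation"]).as_matrix();yaw=np.arctan2(M[1,0],M[0,0])
print("t",round(s["clock"],2),"rel ang",round(yaw-.248,3),"bearing err mm",round((np.arctan2(-r[1],-r[0])-yaw)*130,1),"R",round(np.hypot(*r)*1e3,1),"z",round(s["position"][2]*1e3,1),"F",F.round(1),"torque on nut(cw+)",round(r[0]*F[1]-r[1]*F[0]+s["wrist_torque"][2],3),"Mz",s["wrist_torque"].round(2),"q6",round(s["qpos"][5],2))
E
python3 tq.py
python3 -m inch '[{"linear":[1.8,-9.1,1],"twist":4,"gripper":1},{"linear":[3.5,-22.6,1],"twist":10,"gripper":1},{"linear":[7.2,-38,1],"twist":17,"gripper":1},{"linear":[12.7,-52.9,1],"twist":24,"gripper":1},{"linear":[20.1,-67,1],"twist":31,"gripper":1},{"linear":[29.1,-80,1],"twist":38,"gripper":1},{"linear":[38,-90.3,1],"twist":44,"gripper":1},{"linear":[44.5,-96.6,1],"twist":48,"gripper":1}]' 60 >/dev/null
python3 tq.py
```

```text
t 13.9 rel ang 0.195 bearing err mm 0.1 R 131.6 z 31.0 F [-1.7  0.1 -3.1] torque on nut(cw+) 0.071 Mz [-0.09  0.52  0.17] q6 1.08
t 14.9 rel ang -0.646 bearing err mm 0.9 R 129.4 z 30.0 F [-0.9 -4.8 -3.8] torque on nut(cw+) 0.472 Mz [-0.53  0.47 -0.15] q6 2.15
```

Measured torque of 0.47 N·m matches the stated running torque of about 0.45 N·m. Now the back-swing.

```bash
python3 -m inch '[{"linear":[1.3,18.1,0],"twist":-8,"gripper":1},{"linear":[6.4,40.2,0],"twist":-18,"gripper":1},{"linear":[15.2,61,0],"twist":-28,"gripper":1},{"linear":[27.6,80,0],"twist":-38,"gripper":1},{"linear":[43,96.6,0],"twist":-48,"gripper":1},{"linear":[61.1,110.2,0],"twist":-58,"gripper":1},{"linear":[79.2,119.7,0],"twist":-67,"gripper":1},{"linear":[94.2,125,0],"twist":-74,"gripper":1}]' 60 >/dev/null
python3 tq.py
python3 - <<'E'
from h import *
c=camera("top");s=camera("side")
a=cv2.resize(c["img"][125:225,210:285],None,fx=5,fy=5,interpolation=cv2.INTER_CUBIC)[:,:,::-1]
b=cv2.resize(s["img"][225:305,205:325],None,fx=3.3,fy=3.3,interpolation=cv2.INTER_CUBIC)[:,:,::-1]
o=np.zeros((500,780,3),np.uint8);o[:500,:375]=a;o[:b.shape[0],380:380+b.shape[1]]=b
cv2.imwrite("pics/g.png",o)
E
```

```text
t 15.9 rel ang 0.652 bearing err mm 0.8 R 131.0 z 30.1 F [-3.4 -0.3 -3.9] torque on nut(cw+) -0.057 Mz [-0.35  0.75  0.27] q6 0.54
```

View pics/g.png

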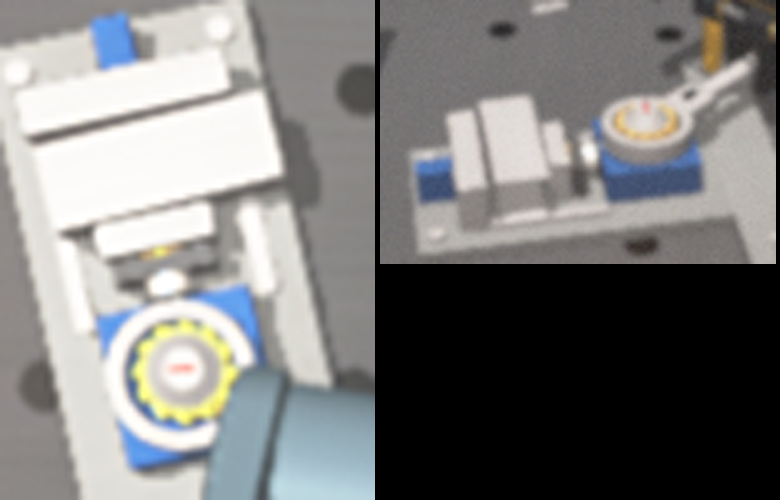

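The red mark on the nut has turned clockwise from about 39° to about 0°, and the ring is still seated, so the ratchet drove the nut about 0.68 rad. This was my last permitted picture. From here I'll track the mark's angle numerically and rely on torque.

```bash
cat > mark.py <<'E'
from h import *
c=camera("top");g=cv2.resize(c["img"][185:212,233:262],None,fx=8,fy=8,interpolation=cv2.INTER_CUBIC).astype(float)
w=np.clip(g[...,0]-np.maximum(g[...,1],g[...,2])-25,0,None)
yy,xx=np.mgrid[:w.shape[0],:w.shape[1]]
w*=np.hypot(xx/8+233-246.5,yy/8+185-198.4)<4
m=cv2.moments(w);print("mark angle deg mod 180:",round(-np.degrees(.5*np.arctan2(2*m["mu11"],m["mu20"]-m["mu02"])),1),"w",round(m["m00"]/1e3))
E
python3 mark.py
python3 -m inch '[{"linear":[0.5,-11.3,0],"twist":5,"gripper":1},{"linear":[2.8,-27,0],"twist":12,"gripper":1},{"linear":[7.8,-44.5,0],"twist":20,"gripper":1},{"linear":[15.2,-61,0],"twist":28,"gripper":1},{"linear":[24.8,-76.4,0],"twist":36,"gripper":1},{"linear":[36.5,-90.3,0],"twist":44,"gripper":1},{"linear":[48.2,-101,0],"twist":51,"gripper":1},{"linear":[59.2,-109,0],"twist":57,"gripper":1}]' 60 >/dev/null
python3 tq.py; python3 mark.py
```

```text
mark angle deg mod 180: 2.6 w 12
t 17.05 rel ang -0.354 bearing err mm 1.0 R 129.5 z 30.6 F [ 0.9 -4.8 -4.4] torque on nut(cw+) 0.41 Mz [-0.71  0.19 -0.19] q6 1.78
mark angle deg mod 180: -37.2 w 11
```

```bash
python3 -m inch '[{"linear":[0.1,-4.5,0],"twist":2,"gripper":1},{"linear":[0.3,-9.1,0],"twist":4,"gripper":1},{"linear":[1,-15.8,0],"twist":7,"gripper":1},{"linear":[2,-22.6,0],"twist":10,"gripper":1},{"linear":[3.3,-29.2,0],"twist":13,"gripper":1},{"linear":[4.4,-33.6,0],"twist":15,"gripper":1},{"linear":[5.7,-38,0],"twist":17,"gripper":1},{"linear":[5.7,-38,0],"twist":17,"gripper":1}]' 60 >/dev/null
python3 tq.py; python3 mark.py
python3 -m inch '[{"linear":[1.3,18.1,0],"twist":-8,"gripper":1},{"linear":[6.4,40.2,0],"twist":-18,"gripper":1},{"linear":[15.2,61,0],"twist":-28,"gripper":1},{"linear":[27.6,80,0],"twist":-38,"gripper":1},{"linear":[43,96.6,0],"twist":-48,"gripper":1},{"linear":[61.1,110.2,0],"twist":-58,"gripper":1},{"linear":[79.2,119.7,0],"twist":-67,"gripper":1},{"linear":[94.2,125,0],"twist":-74,"gripper":1}]' 60 >/dev/null
python3 tq.py; python3 mark.py
```

```text
t 18.1 rel ang -0.645 bearing err mm 0.4 R 129.0 z 30.5 F [-1.1 -4.6 -4.2] torque on nut(cw+) 0.438 Mz [-0.5   0.47 -0.17] q6 2.15
mark angle deg mod 180: -51.7 w 12
t 19.15 rel ang 0.652 bearing err mm 0.8 R 130.5 z 30.5 F [-3.8 -1.4 -3.7] torque on nut(cw+) -0.029 Mz [-0.37  0.76  0.25] q6 0.54
mark angle deg mod 180: -51.5 w 12
```

The total so far is about 1.58 rad (9.5 mm of jaw travel). From here I'll step carefully, since contact could start any time.

```bash
python3 -m inch '[{"linear":[0.3,-9.1,0],"twist":4,"gripper":1},{"linear":[1.3,-18.1,0],"twist":8,"gripper":1},{"linear":[2.8,-27,0],"twist":12,"gripper":1},{"linear":[4.4,-33.6,0],"twist":15,"gripper":1},{"linear":[5.7,-38,0],"twist":17,"gripper":1},{"linear":[7.1,-42.3,0],"twist":19,"gripper":1},{"linear":[7.8,-44.5,0],"twist":20,"gripper":1},{"linear":[7.8,-44.5,0],"twist":20,"gripper":1}]' 60 >/dev/null
python3 tq.py; python3 mark.py
python3 -m inch '[{"linear":[0,-2.3,0],"twist":1,"gripper":1},{"linear":[0.1,-4.5,0],"twist":2,"gripper":1},{"linear":[0.2,-6.8,0],"twist":3,"gripper":1},{"linear":[0.3,-9.1,0],"twist":4,"gripper":1},{"linear":[0.5,-11.3,0],"twist":5,"gripper":1},{"linear":[0.7,-13.6,0],"twist":6,"gripper":1},{"linear":[1,-15.8,0],"twist":7,"gripper":1},{"linear":[1,-15.8,0],"twist":7,"gripper":1}]' 60 >/dev/null
python3 tq.py; python3 mark.py
```

```text
t 20.2 rel ang 0.296 bearing err mm 1.4 R 130.3 z 30.5 F [-2.1 -7.7 -3.6] torque on nut(cw+) 0.384 Mz [-1.13  0.65 -0.32] q6 0.96
mark angle deg mod 180: -55.9 w 13
t 21.25 rel ang 0.174 bearing err mm 1.3 R 130.2 z 30.5 F [-3.1 -7.5 -2.6] torque on nut(cw+) 0.444 Mz [-1.02  0.66 -0.27] q6 1.11
mark angle deg mod 180: -68.7 w 15
```

```bash
python3 -m inch '[{"linear":[0,-2.3,0],"twist":1,"gripper":1},{"linear":[0.1,-4.5,0],"twist":2,"gripper":1},{"linear":[0.2,-6.8,0],"twist":3,"gripper":1},{"linear":[0.3,-9.1,0],"twist":4,"gripper":1},{"linear":[0.5,-11.3,0],"twist":5,"gripper":1},{"linear":[0.7,-13.6,0],"twist":6,"gripper":1},{"linear":[1,-15.8,0],"twist":7,"gripper":1},{"linear":[1,-15.8,0],"twist":7,"gripper":1}]' 60 >/dev/null
python3 tq.py; python3 mark.py
```

```text
t 22.3 rel ang 0.052 bearing err mm 1.5 R 130.3 z 30.4 F [-3.2 -8.8 -3.7] torque on nut(cw+) 0.784 Mz [-1.33  0.72 -0.18] q6 1.26
mark angle deg mod 180: -73.9 w 18
```

```bash
python3 - <<'E'
from h import *
# jaw-tube gap and tube-stop gap along fixture x, brightness profile in top view through tube centre lines
c=camera("top");g=cv2.cvtColor(c["img"],cv2.COLOR_RGB2GRAY)
fx=np.array([np.cos(.248),np.sin(.248)]);fy=np.array([-fx[1],fx[0]])
for off in(-.02,.02):
    p=[]
    for x in range(40,150,2):
        w=np.array([.580,.1535])+fx*x/1e3+fy*off; u=proj(c,[*w,.054]); p.append(int(cv2.getRectSubPix(g,(1,1),(float(u[0]),float(u[1])))[0,0]))
    print(off,p)
E
```

```text
-0.02 [216, 218, 217, 210, 189, 158, 131, 105, 99, 117, 145, 155, 150, 132, 129, 164, 236, 250, 251, 250, 249, 248, 244, 231, 238, 247, 250, 250, 250, 250, 251, 251, 251, 250, 250, 250, 250, 250, 250, 249, 250, 250, 248, 242, 236, 243, 248, 249, 249, 250, 249, 248, 248, 247, 240]
0.02 [224, 224, 226, 226, 219, 203, 171, 125, 105, 121, 142, 153, 156, 150, 145, 187, 236, 253, 252, 251, 251, 251, 245, 237, 243, 249, 251, 251, 251, 251, 251, 251, 251, 251, 250, 250, 250, 250, 250, 250, 250, 250, 249, 240, 239, 246, 250, 249, 249, 249, 249, 249, 249, 249, 235]
```

The torque has jumped to 0.78 N·m, about 0.34 above running, and the brightness profile shows the jaw, tube and stop gaps closed. I'll average a few readings to confirm.

```bash
for i in 1 2 3 4 5; do python3 tq.py | cut -d' ' -f1-2,12-30; python3 mark.py; done
```

```text
t 22.4 z 30.4 F [-3.6 -8.5 -4.2] torque on nut(cw+) 0.699 Mz [-1.24  0.78 -0.21] q6 1.26
mark angle deg mod 180: -73.8 w 18
t 22.45 z 30.4 F [-3.3 -7.9 -3.9] torque on nut(cw+) 0.637 Mz [-1.18  0.71 -0.21] q6 1.26
mark angle deg mod 180: -73.8 w 18
t 22.5 z 30.4 F [-3.2 -7.9 -3.2] torque on nut(cw+) 0.632 Mz [-1.18  0.71 -0.22] q6 1.26
mark angle deg mod 180: -73.5 w 18
t 22.55 z 30.4 F [-4.  -8.  -3.2] torque on nut(cw+) 0.649 Mz [-1.2   0.69 -0.19] q6
mark angle deg mod 180: -73.8 w 18
t 22.6 z 30.4 F [-2.  -8.7 -3.7] torque on nut(cw+) 0.879 Mz [-1.18  0.71 -0.12] q6 1.26
mark angle deg mod 180: -73.9 w 18
```

```bash
cat > avg.py <<'E'
from h import *
N=np.array([.580,.1535]);v=[]
for i in range(14):
    camera("side");s=state();r=s["position"][:2]-N;F=s["contact_force"];v.append([r[0]*F[1]-r[1]*F[0]+s["wrist_torque"][2],*F,s["wrist_torque"][2]])
v=np.array(v);print(round(s["clock"],2),"mean",v.mean(0).round(3),"sem",(v.std(0)/14**.5).round(3))
E
python3 avg.py
```

```text
23.35 mean [ 0.682 -3.159 -8.157 -3.775 -0.203] sem [0.018 0.134 0.12  0.091 0.009]
```

The mean is 0.682 ± 0.02 N·m, about 40 N, which is just short of firm. I'll advance 2° more.

```bash
python3 -m inch '[{"linear":[0,-1.1,0],"twist":0.5,"gripper":1},{"linear":[0,-2.3,0],"twist":1,"gripper":1},{"linear":[0,-3.4,0],"twist":1.5,"gripper":1},{"linear":[0.1,-4.5,0],"twist":2,"gripper":1},{"linear":[0.1,-4.5,0],"twist":2,"gripper":1},{"linear":[0.1,-4.5,0],"twist":2,"gripper":1},{"linear":[0.1,-4.5,0],"twist":2,"gripper":1},{"linear":[0.1,-4.5,0],"twist":2,"gripper":1}]' 60 >/dev/null
python3 avg.py; python3 mark.py
```

```text
25.05 mean [ 0.806 -3.59  -8.915 -3.642 -0.182] sem [0.018 0.109 0.165 0.134 0.008]
mark angle deg mod 180: -76.1 w 17
```

The mean is now 0.806 N·m, about 0.36 above running, or roughly 55–60 N. That is firm and well short of crushing. Now I swing back about 0.2 rad to unload the pawl, then lift off.

```bash
python3 -m inch '[{"linear":[0.1,4.5,0],"twist":-2,"gripper":1},{"linear":[0.3,9.1,0],"twist":-4,"gripper":1},{"linear":[0.7,13.6,0],"twist":-6,"gripper":1},{"linear":[1.3,18.1,0],"twist":-8,"gripper":1},{"linear":[2,22.6,0],"twist":-10,"gripper":1},{"linear":[2.6,25.9,0],"twist":-11.5,"gripper":1},{"linear":[2.6,25.9,0],"twist":-11.5,"gripper":1},{"linear":[2.6,25.9,0],"twist":-11.5,"gripper":1}]' 60 >/dev/null
python3 tq.py; python3 mark.py
python3 -m inch '[{"linear":[0,0,-2],"twist":0,"gripper":1},{"linear":[0,0,-5],"twist":0,"gripper":1},{"linear":[0,0,-8],"twist":0,"gripper":1},{"linear":[0,0,-12],"twist":0,"gripper":1},{"linear":[0,0,-16],"twist":0,"gripper":1},{"linear":[0,0,-20],"twist":0,"gripper":1},{"linear":[0,0,-25],"twist":0,"gripper":1},{"linear":[0,0,-30],"twist":0,"gripper":1}]' 60 >/dev/null
python3 tq.py; python3 mark.py
```

```text
t 26.1 rel ang 0.219 bearing err mm 0.9 R 129.4 z 30.6 F [-2.9 -0.7 -3.9] torque on nut(cw+) 0.034 Mz [-0.1   0.68  0.13] q6 1.05
mark angle deg mod 180: -76.1 w 17
t 27.15 rel ang 0.219 bearing err mm 1.5 R 128.9 z 61.2 F [-0.8 -0.5 -3.1] torque on nut(cw+) -0.006 Mz [-0.04  0.23 -0.01] q6 1.05
mark angle deg mod 180: -75.9 w 17
```

Lift-off was clean and the nut mark didn't move. Raising further and carrying the wrench back.

```bash
python3 -m inch '[{"linear":[0,0,-10],"twist":0,"gripper":1},{"linear":[0,0,-25],"twist":0,"gripper":1},{"linear":[0,0,-45],"twist":0,"gripper":1},{"linear":[0,0,-65],"twist":0,"gripper":1},{"linear":[0,0,-80],"twist":0,"gripper":1},{"linear":[0,0,-88],"twist":0,"gripper":1},{"linear":[0,0,-90],"twist":0,"gripper":1},{"linear":[0,0,-90],"twist":0,"gripper":1}]' 60 >/dev/null
python3 need.py 0.4442 -0.2478 0.15 0.057
```

```text
shift mm [-172.6  296.     0.3] twist 23.5 | t 28.2 pos [0.465  0.0942 0.1503] yaw 0.467 F [ 0.4  0.2 -4.1] M [-0.09  0.25 -0.04] w 0.0151 g 59.9 q [-0.05  0.06  1.93 -0.    1.15  1.05]
```

```bash
python3 -m inch '[{"linear":[-12,20,0],"twist":1.5,"gripper":1},{"linear":[-38,65,0],"twist":5,"gripper":1},{"linear":[-68,117,0],"twist":9,"gripper":1},{"linear":[-100,171,0],"twist":13.5,"gripper":1},{"linear":[-130,223,0],"twist":17.5,"gripper":1},{"linear":[-156,267,0],"twist":21,"gripper":1},{"linear":[-172.6,296,0],"twist":23.5,"gripper":1},{"linear":[-172.6,296,0],"twist":23.5,"gripper":1}]' 60 >/dev/null
python3 -m inch '[{"linear":[0,0,5],"twist":0,"gripper":1},{"linear":[0,0,20],"twist":0,"gripper":1},{"linear":[0,0,40],"twist":0,"gripper":1},{"linear":[0,0,58],"twist":0,"gripper":1},{"linear":[0,0,70],"twist":0,"gripper":1},{"linear":[0,0,75],"twist":0,"gripper":1},{"linear":[0,0,75],"twist":0,"gripper":1},{"linear":[0,0,75],"twist":0,"gripper":1}]' 60 >/dev/null
python3 need.py 0.4442 -0.2478 0.0137 0.057
python3 - <<'E'
from h import *
c=camera("top");s=camera("side")
pt=lambda a,b,x0,y0,f:(x0+(a+.5)/f-.5,y0+(b+.5)/f-.5)
g=cv2.resize(c["img"][180:235,385:440],None,fx=6,fy=6,interpolation=cv2.INTER_CUBIC)
hc=cv2.HoughCircles(cv2.medianBlur(cv2.cvtColor(g,cv2.COLOR_RGB2GRAY),5),cv2.HOUGH_GRADIENT_ALT,1.5,3,param1=150,param2=0.5,minRadius=60,maxRadius=110)
for h in ([] if hc is None else hc[0]):
    p=pt(h[0],h[1],385,180,6);print("top circ px",p,h[2]/6,"at .10",onz(c,p,.10),"at .042",onz(c,p,.042))
b=blobs(c["img"],(0,150,100),(6,255,255),(400,190,430,225),4)[0];print("peg",[(x[0],x[1][4],onz(c,x[0],.04)) for x in b])
g=cv2.resize(s["img"][150:215,260:360],None,fx=6,fy=6,interpolation=cv2.INTER_CUBIC)
hsv=cv2.cvtColor(g,cv2.COLOR_RGB2HSV);m=cv2.inRange(hsv,(0,0,140),(180,60,255))
for k in sorted(cv2.findContours(m,cv2.RETR_CCOMP,cv2.CHAIN_APPROX_NONE)[0],key=cv2.contourArea)[-5:]:
    if len(k)>20:
        e=cv2.fitEllipse(k);print("side",pt(*e[0],260,150,6),np.array(e[1])/6,e[2],cv2.contourArea(k)/36)
print("expected ring in side if level",proj(s,[.574,-.241,.076+.0283]),"expected top",proj(c,[.574,-.241,.076+.0283]))
E
```

```text
shift mm [-0.9 -0.5 62.7] twist 0.0 | t 30.2 pos [ 0.445  -0.2482  0.0764] yaw 0.057 F [-0.3 -0.2 -3.5] M [-0.04  0.25  0.02] w 0.0149 g 59.9 q [-0.74  0.25  1.89  0.    1.    0.77]
top circ px (np.float32(418.83334), np.float32(204.33333)) 15.756892 at .10 [ 0.574488   -0.24086532  0.1       ] at .042 [ 0.58090729 -0.25281393  0.042     ]
top circ px (np.float32(418.83334), np.float32(204.33333)) 11.514323 at .10 [ 0.574488   -0.24086532  0.1       ] at .042 [ 0.58090729 -0.25281393  0.042     ]
top circ px (np.float32(417.33334), np.float32(201.33333)) 13.163853 at .10 [ 0.58125405 -0.23732843  0.1       ] at .042 [ 0.58797633 -0.24911866  0.042     ]
top circ px (np.float32(413.08334), np.float32(209.58333)) 16.81785 at .10 [ 0.56214402 -0.22792256  0.1       ] at .042 [ 0.56801054 -0.23929158  0.042     ]
top circ px (np.float32(415.58334), np.float32(207.58333)) 12.703427 at .10 [ 0.56686351 -0.23355816  0.1       ] at .042 [ 0.57294137 -0.24517955  0.042     ]
top circ px (np.float32(419.83334), np.float32(209.83333)) 13.635604 at .10 [ 0.56198397 -0.24334801  0.1       ] at .042 [ 0.56784332 -0.25540779  0.042     ]
peg [(array([413.8, 208.1]), 52, array([ 0.57180243, -0.24133843,  0.04      ]))]
side (303.4166666666667, 178.5) [1.34297768 1.47776667] 0.0 1.5
side (260.47195076942444, 213.23936462402344) [2.10957972 3.8513689 ] 155.53570556640625 4.847222222222222
side (295.59210205078125, 177.7916514078776) [ 4.88073254 13.50025177] 96.26699829101562 51.041666666666664
side (304.25124104817706, 177.92247263590494) [11.78364817 48.85904948] 92.14581298828125 403.31944444444446
expected ring in side if level [297.7321366  179.43070563] expected top [419.28110924 204.35064988]
```

The ring hovers at (0.5745, -0.241), within 3 mm of the peg at (0.572, -0.2413) and level. Lowering onto the rest.

```bash
python3 -m inch '[{"linear":[-1,-0.5,8],"twist":0,"gripper":1},{"linear":[-1,-0.5,20],"twist":0,"gripper":1},{"linear":[-1,-0.5,34],"twist":0,"gripper":1},{"linear":[-1,-0.5,46],"twist":0,"gripper":1},{"linear":[-1,-0.5,54],"twist":0,"gripper":1},{"linear":[-1,-0.5,58],"twist":0,"gripper":1},{"linear":[-1,-0.5,60],"twist":0,"gripper":1},{"linear":[-1,-0.5,60],"twist":0,"gripper":1}]' 60 >/dev/null
python3 need.py 0.4442 -0.2478 0.0137 0.057
python3 -m inch '[{"linear":[0,0,1],"twist":0,"gripper":1},{"linear":[0,0,2],"twist":0,"gripper":1},{"linear":[0,0,2],"twist":0,"gripper":1},{"linear":[0,0,2],"twist":0,"gripper":1},{"linear":[0,0,2],"twist":0,"gripper":1},{"linear":[0,0,2],"twist":0,"gripper":1},{"linear":[0,0,2],"twist":0,"gripper":1},{"linear":[0,0,2],"twist":0,"gripper":1}]' 60 >/dev/null
python3 need.py 0.4442 -0.2478 0.0137 0.057
```

```text
shift mm [0.6 0.4 2.2] twist 0.0 | t 31.3 pos [ 0.4436 -0.2475  0.0159] yaw 0.057 F [-0.5  0.6 -2.4] M [ 0.07  0.46 -0.03] w 0.0151 g 59.9 q [-0.74  0.36  1.91 -0.    0.87  0.77]
shift mm [0.4 0.3 0.2] twist 0.0 | t 32.3 pos [ 0.4438 -0.2476  0.0139] yaw 0.057 F [2.5 0.4 0.2] M [ 0.07  0.29 -0.01] w 0.0149 g 59.9 q [-0.74  0.36  1.91  0.    0.87  0.77]
```

```bash
python3 -m inch '[{"linear":[0,0,0],"twist":0,"gripper":0.6},{"linear":[0,0,0],"twist":0,"gripper":0.4},{"linear":[0,0,0],"twist":0,"gripper":0},{"linear":[0,0,0],"twist":0,"gripper":-0.5},{"linear":[0,0,0],"twist":0,"gripper":-0.5},{"linear":[0,0,-10],"twist":0,"gripper":-0.5},{"linear":[0,0,-30],"twist":0,"gripper":-0.5},{"linear":[0,0,-60],"twist":0,"gripper":-0.5}]' 10 >/dev/null
python3 -m inch '[{"linear":[0,0,-50],"twist":0,"gripper":-0.5},{"linear":[0,0,-100],"twist":0,"gripper":-0.5},{"linear":[0,0,-150],"twist":0,"gripper":-0.5},{"linear":[-100,0,-150],"twist":0,"gripper":-0.5},{"linear":[-100,0,-150],"twist":0,"gripper":-0.5},{"linear":[-100,0,-150],"twist":0,"gripper":-0.5},{"linear":[-100,0,-150],"twist":0,"gripper":-0.5},{"linear":[-100,0,-150],"twist":0,"gripper":-0.5}]' 10 >/dev/null
python3 need.py 0.4442 -0.2478 0.0137 0.057; python3 mark.py
python3 - <<'E'
from h import *
c=camera("top")
pt=lambda a,b,x0,y0,f:(x0+(a+.5)/f-.5,y0+(b+.5)/f-.5)
g=cv2.resize(c["img"][180:235,385:440],None,fx=6,fy=6,interpolation=cv2.INTER_CUBIC)
hc=cv2.HoughCircles(cv2.medianBlur(cv2.cvtColor(g,cv2.COLOR_RGB2GRAY),5),cv2.HOUGH_GRADIENT_ALT,1.5,3,param1=150,param2=0.5,minRadius=60,maxRadius=110)
for h in ([] if hc is None else hc[0]): p=pt(h[0],h[1],385,180,6);print(p,h[2]/6,onz(c,p,.042))
for box in((400,190,430,225),(400,260,430,315)):
    b=blobs(c["img"],(0,150,100),(6,255,255),box,4)[0];print([(x[0],x[1][4],onz(c,x[0],.04)) for x in b])
E
```

```text
shift mm [ 99.8   0.5 210.2] twist 0.1 | t 34.3 pos [ 0.3444 -0.2531  0.2239] yaw 0.058 F [-0.1  0.6  0.1] M [ 0.03  0.11 -0.01] w 0.0658 g 0.0 q [-0.91 -0.15  1.97  0.    1.32  0.6 ]
mark angle deg mod 180: -76.1 w 18
(np.float32(412.58334), np.float32(206.58333)) 14.501526 [ 0.57513634 -0.23798207  0.042     ]
(np.float32(419.08334), np.float32(207.58333)) 16.782532 [ 0.57316459 -0.25353315  0.042     ]
(np.float32(411.58334), np.float32(212.58333)) 15.004398 [ 0.56076145 -0.23583059  0.042     ]
(np.float32(412.58334), np.float32(206.58333)) 11.0854645 [ 0.57513634 -0.23798207  0.042     ]
(np.float32(409.58334), np.float32(207.33333)) 16.546246 [ 0.57315529 -0.23085408  0.042     ]
(np.float32(415.58334), np.float32(212.58333)) 14.701922 [ 0.56101468 -0.24537105  0.042     ]
(np.float32(415.58334), np.float32(204.58333)) 14.535423 [ 0.58010216 -0.24506457  0.042     ]
(np.float32(407.08334), np.float32(203.08333)) 12.092511 [ 0.58313855 -0.22472089  0.042     ]
(np.float32(415.08334), np.float32(208.33333)) 12.919353 [ 0.57111988 -0.24401516  0.042     ]
(np.float32(409.58334), np.float32(207.33333)) 12.033504 [ 0.57315529 -0.23085408  0.042     ]
[(array([413.6, 208.4]), 54, array([ 0.57107284, -0.24087215,  0.04      ]))]
[(array([414.8, 287.7]), 179, array([ 0.38291047, -0.24677438,  0.04      ]))]
```

The ring is at (0.575, -0.238), within 5 mm of the peg. The gripper is clear and empty, and the nut mark hasn't moved. Handing in.

```bash
python3 -c "
from plant import *
print(job_done())"
```

```text
the job is handed in; nothing more can be done
None
```

I handed the job in at about 34 s of the 72 s. The jaw grips the tube at roughly 55–60 N, estimated from the wrench torque. The wrench is back on its rest with the ring about 5 mm from the peg axis. The hand-in gave no verdict, and I judged the ring fully seated by eye only.

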